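Lay a carton down on the labelling mat

ROBOT

A 6-joint arm with a two-finger parallel gripper is mounted at the origin on the work surface; the furniture and walls round the work are solid. World frame = base frame: x ahead of the robot, y to its left, z up, the work surface at z = 0. Lengths are in mm, angles in degrees, forces in N, time in s.
With the tool pointing down it reaches from about 375 to 975 mm from the base axis. Payload 3.8 kg.
Tool frame: the origin (TCP) lies at the very end of the fingers, on their centre line; the grasp point (between the pads) lies 19 mm behind it; x points along the fingers, z is the direction in which the jaws open and shut, and the axes are right-handed (so a half turn about x gives the same grasp; the last joint's range is limited). The gripper opens to 85 mm and grips with 20 to 120 N. Pads are 22 mm wide; open, the fingers measure 114 mm over their backs; the gripper's body (76 mm by 85 mm) begins 54 mm behind the grasp point. The pads swing forward as they close: fully open they stand 13 mm farther back than shut.
Start: joints at [-76.885, 15.12, 91.902, -0, 72.978, -2.114], TCP at [177.304, -651.292, 231.28] pointing down, gripper open.
Joint ranges: [-150.88, 150.88], [-54.13, 125.18], [17.81, 147.31], [-75.09, 255.09], [0, 152.58], [-146.25, 146.25]. Speed limits (degrees/s): [147.25, 147.25, 180, 180, 180, 180].

INTERFACE

Orientations are given as [roll, pitch, yaw] about the fixed x, y, z axes, in that order (R = Rz(yaw) Ry(pitch) Rx(roll)).
In Python, from cell import env gives the robot as it stands.
- The arm moves only by the tool jog_arm, never from a script. Its argument "steps" is a list of rows, each an object of numbers: "ax", "ay", "az": the turn, a rotation vector about the world's x, y, z in rad; "tx", "ty", "tz": the shift along the world's x, y, z in m; "jaw": the finger opening in m, from 0 to 0.0854. In form: [{"ax": .., "ay": .., "az": .., "tx": .., "ty": .., "tz": .., "jaw": ..}, ...]. A call has 1 to 20 rows; each row shifts and turns the commanded pose from where the row before left it; what a row does not reach is not made up. A row lasts 1/8 s, in which the tool goes at most 62.5 mm and 10.7 degrees, less where a joint would pass 70% of its speed; a pose out of reach is approached as far as the arm can. A call with a gripper value outside its range is refused whole. The fingers move at their own pace and stop on an object; the grip force is fixed at half the most. Time passes only in rows, so rows that do not move let the fingers close. It gives the time, the measured TCP pose, the force and the opening at its end, in the units of the state.
- env.sense(): the state, without advancing time (a new reading comes with each control period).
- env.read_camera(name): name is "scene" or "side" or "wrist"; returns the picture (420x560x3 uint8, red, green, blue); there is no depth.
- env.get_calibration(name): a dict with "vfov" (degrees; the focal length in pixels is half the picture's height over the tangent of half this angle, whatever the lens; pixels are square), "cx", "cy" (the principal point, pixels), "D" ([k1, k2, p1, p2, k3] as OpenCV has them; the pictures are not rectified), "rvec" (rotation vector, rad) and "tvec" (3), from world to camera coordinates, as OpenCV has them; the wrist camera has in their place "tool_from_camera" (4x4, takes a point from camera to tool coordinates, whose origin is the TCP and whose axes are the tool frame's). Camera axes: x right, y down, z forward; pixel columns grow to the right and rows downward; lengths in mm; the calibration is good to about 2 mm. A picture is of the moment at which its call begins: read the wrist's pose just before it. get_calibration takes no time and is no camera call.
- env.sign_off(): hands the job in, once; it reports no verdict.
The state is a dict: "t": time; "joints": joint angles; "dq": joint speeds; "effort": joint torques, N m; "tool_pos": TCP position; "eef_rot": TCP orientation; "force": force on the tool from outside, world axes, zero at the start; "ft_torque": the same for the moment, N m; "width": finger opening in mm.
Only numpy, scipy, OpenCV 4.12 (cv2) and the standard library are available. Lean on these libraries where they do the work, as an engineer would, in place of code of your own. Each camera call takes 0.05 s, during which the arm holds its last target.

TASK

Push the standing carton over so that it falls flat onto the mat inside the yellow outline, with its white label panel on top, then push it along until its end sits squarely against the metal stop, still inside the outline. Do not grip or lift the carton, leave the jar, stamp and rolls where they are, and end with the robot clear.

Things in the scene. Friction and masses are not known exactly. Their poses are not given: they have to be found in the camera images.
- mat: dark blue-green labelling mat, fixed to the table, 310 x 180 mm, 4 mm thick; origin at the centre of its underside, z up, x along its length towards the metal stop. A yellow outline on it, inside 230 mm long by 150 mm wide, runs from x = -105 mm to the stop at x = +125 mm and from y = -75 to +75 mm
- stop (a point): middle of the face of the metal stop that the carton shall touch (the face looks along the mat's -x); the stop is a bar 160 mm long across the mat, 16 mm thick, its top 26 mm above the table; this point is 15 mm above the table; axes as the mat's
- carton: closed brown cardboard carton, 0.2 to 0.35 kg, 50 mm thick (x), 90 mm wide (y), 160 mm tall (z), standing loose on end on the mat at the end of the outline farthest from the stop; its broad +x face is turned to the stop within 6 degrees, the white label panel is on the other broad face (-x). Origin at the centre of its underside
- carton_center (a point): the middle of the carton, 80 mm above its underside; axes as the carton's. Pushed on the label side near its top, the carton tips about its lower front edge and falls by itself once leant some 17 degrees; it then lies 10 to 60 mm short of the stop. It slides on the mat under a push of 1 to 4 N
- label (a point): the middle of the white label panel, on the carton's -x face, 80 mm above its underside; faces up, 54 mm above the table, when the carton lies as wanted
- jar: white jar with a red cap, 72 mm across, 121 mm tall, standing on the table near the mat; leave it alone; origin at the centre of its underside, z up
- stamp: date stamp with a red handle, 34 x 32 mm, 87 mm tall, standing on the table near the mat; leave it alone; origin at the centre of its underside, z up
- tape: roll of brown packing tape, 104 mm across, 48 mm high, lying on the table; leave it alone; origin at the centre of its underside
- label_roll: roll of white labels, 68 mm across, 40 mm high; leave it alone; origin at the centre of its underside

How it is judged:
By the outcome, as a careful person would: the job done as asked, in the order asked, and still so for the second after the job is handed in, with the robot touching nothing.
It also fails if it takes over 45 s, if anything falls off the work surface, if the arm or the gripper's body presses on something with over 40 N, if the wrist force passes 120 N, or if a joint passes its speed limit or range.

## Working session

There is one attempt and no reset: what is moved stays moved. The work goes in short steps, Python scripts to look and compute and a tool call to move; the robot and the scene stay as the last step left them, time stands still between calls to the robot, and variables do not carry over. Pictures are saved under pics/ and viewed, and the job is handed in when it is done.

Besides the shell and the picture viewer there is one more tool, called after "Request:" by a JSON object that holds its "name" and its "arguments", one argument or row to a line. jog_arm: Moves the arm, as the interface text tells. Its arguments: {"type":"object","properties":{"steps":{"type":"array","items":{"type":"object","properties":{"ax":{"type":"number"},"ay":{"type":"number"},"az":{"type":"number"},"tx":{"type":"number"},"ty":{"type":"number"},"tz":{"type":"number"},"jaw":{"type":"number"}}}}},"required":["steps"]}

```bash
ls; mkdir -p pics; python3 - <<'E'
from cell import env
import cv2
for n in("scene","side","wrist"):
    cv2.imwrite(f"pics/{n}0.png",cv2.cvtColor(env.read_camera(n),cv2.COLOR_RGB2BGR)); print(n,env.get_calibration(n))
print(env.sense())
E
```

```text
pics
scene {'vfov': 48.81844508305462, 'cx': 283.33170343215016, 'cy': 207.13943791912095, 'D': array([0.01345184, 0.        , 0.        , 0.        , 0.        ]), 'rvec': array([ 0.81749859, -2.2385655 ,  1.44675873]), 'tvec': array([397.36596682, 257.68700504, 764.10620149])}
side {'vfov': 46.539769457590594, 'cx': 281.78380911982515, 'cy': 213.2518125683206, 'D': array([-0.16171368,  0.        ,  0.        ,  0.        ,  0.        ]), 'rvec': array([ 0.37180239, -2.53069412,  1.55843589]), 'tvec': array([ 517.02160527,  156.26946316, 1281.11996615])}
wrist {'vfov': 63.338446230865195, 'cx': 280.6651725557173, 'cy': 207.82726737365064, 'D': array([-0.07358292,  0.        ,  0.        ,  0.        ,  0.        ]), 'tool_from_camera': array([[-2.66406355e-04, -2.81093551e-01,  9.59680335e-01,
        -1.41887237e+02],
       [-2.31993015e-04, -9.59680326e-01, -2.81093613e-01,
         7.14468036e+01],
       [ 9.99999938e-01, -2.97524259e-04,  1.90453197e-04,
         4.51176582e-01],
       [ 0.00000000e+00,  0.00000000e+00,  0.00000000e+00,
         1.00000000e+00]])}
{'t': 0.15, 'joints': array([-7.68836683e+01,  1.51611762e+01,  9.19647464e+01,  8.80339689e-04,
        7.29778754e+01, -2.11527946e+00]), 'dq': array([-0.02486472, -0.14925951, -0.24803826, -0.03559671,  0.01058441,
        0.01470007]), 'effort': array([ 2.22493445e-04, -5.15905559e+01, -3.67958736e+01, -1.05251172e-04,
        8.04012147e-03,  2.29311371e-05]), 'tool_pos': array([ 177.196042  , -650.72412274,  230.21148131]), 'eef_rot': array([177.4203357 ,  89.8961986 , 102.65168833]), 'force': array([-0.45151533,  0.36645047, -0.41998429]), 'ft_torque': array([ 0.02800195, -0.00402359, -0.00699842]), 'width': 85.03828090137027}
```

View pics/scene0.png

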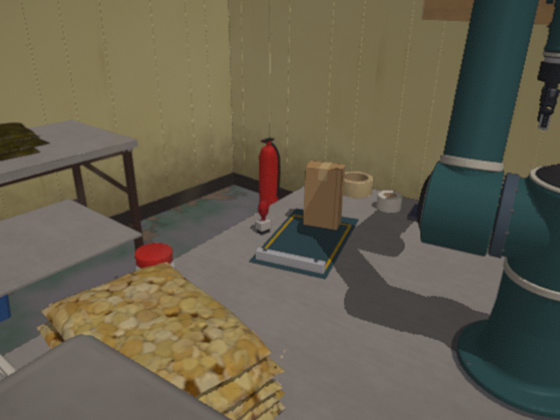

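View pics/side0.png

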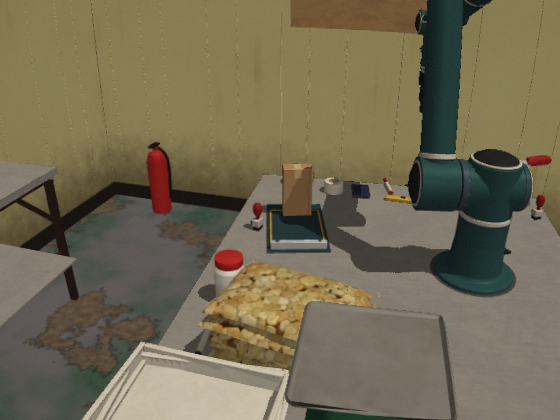

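View pics/wrist0.png

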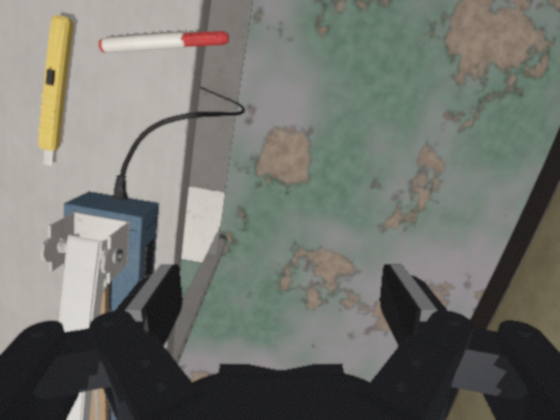

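The scene view shows the mat around (310,243), with the stop at its near end (258-327, 250-270) and the carton at (324,195). The stamp is at (263,218), the jar at (154,260) and the tape and rolls behind. I'll enlarge the mat area next.

```bash
cat > h.py <<'E'
import numpy as np,cv2
from cell import env
def K(n):
    c=env.get_calibration(n);f=210/np.tan(np.radians(c['vfov']/2));return np.array([[f,0,c['cx']],[0,f,c['cy']],[0,0,1]]),np.array(c['D'])
from scipy.spatial.transform import Rotation as Rn
def ext(n,s=None):
    c=env.get_calibration(n)
    if n!='wrist':
        R=cv2.Rodrigues(c['rvec'])[0];t=c['tvec'];return R.T,-R.T@t
    T=np.eye(4);T[:3,:3]=Rn.from_euler('xyz',s['eef_rot'],degrees=True).as_matrix();T[:3,3]=s['tool_pos']
    W=T@c['tool_from_camera'];return W[:3,:3],W[:3,3]
def plane(n,uv,z,s=None):
    k,D=K(n);Rc,o=ext(n,s)
    p=cv2.undistortPoints(np.array(uv,float).reshape(-1,1,2),k,D).reshape(-1,2)
    d=np.c_[p,np.ones(len(p))]@Rc.T
    return o+d*((z-o[2])/d[:,2])[:,None]
def proj(n,P,s=None):
    k,D=K(n);Rc,o=ext(n,s);R=Rc.T
    return cv2.projectPoints(np.array(P,float).reshape(-1,1,3),cv2.Rodrigues(R)[0],-R@o,k,D)[0].reshape(-1,2)
def crop(im,x0,y0,x1,y1,f,name):
    c=cv2.resize(im[y0:y1,x0:x1],None,fx=f,fy=f,interpolation=cv2.INTER_CUBIC)
    cv2.imwrite(name,cv2.cvtColor(c,cv2.COLOR_RGB2BGR))
E
python3 - <<'E'
from h import *
a=cv2.cvtColor(cv2.imread('pics/scene0.png'),cv2.COLOR_BGR2RGB);crop(a,240,150,380,280,5,'pics/sc1.png')
a=cv2.cvtColor(cv2.imread('pics/side0.png'),cv2.COLOR_BGR2RGB);crop(a,240,155,360,260,6,'pics/sd1.png')
E
```

```text
(no output)
```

View pics/sc1.png

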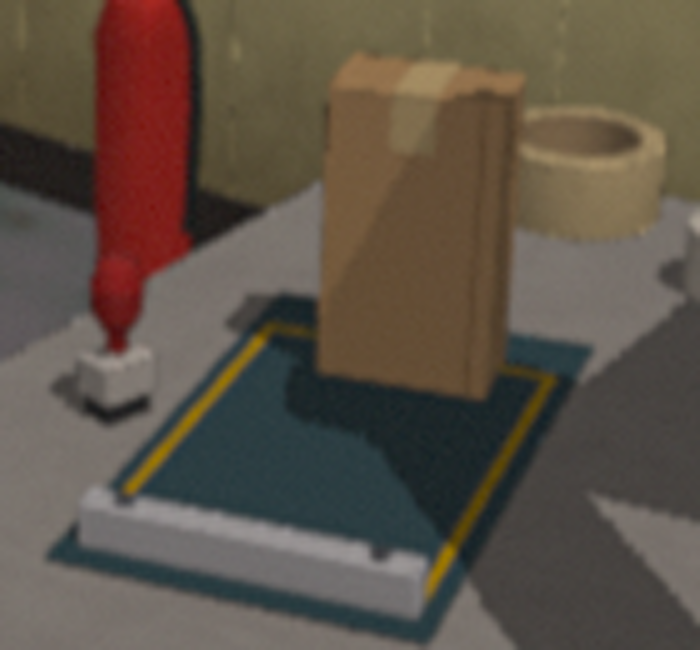

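View pics/sd1.png

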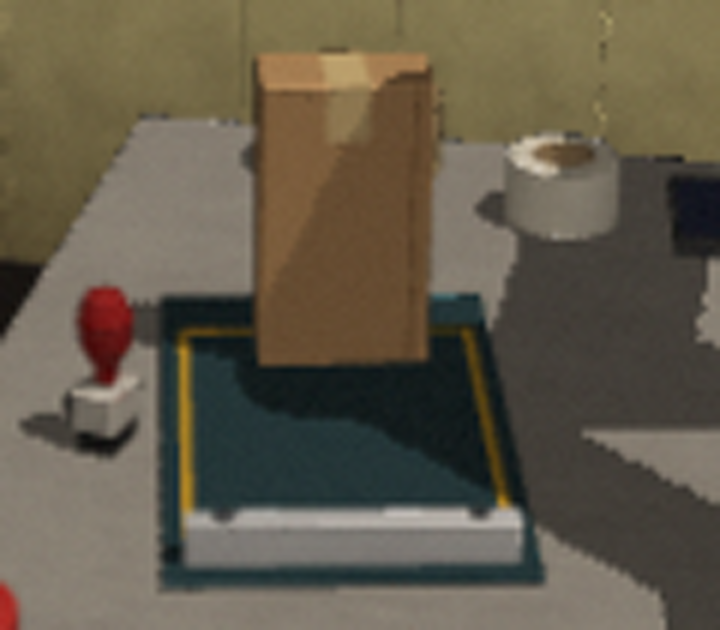

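```bash
cat > fit.py <<'E'
from h import *
from scipy.optimize import least_squares
sc=lambda p:(np.array(p,float)+.5)/5-.5+[240,150]
sd=lambda p:(np.array(p,float)+.5)/6-.5+[240,155]
ms=sc([(50,558),(428,642),(592,347),(272,295)]);md=sd([(162,588),(543,582),(480,296),(162,296)])
print(plane('scene',ms,4).round(),plane('side',md,4).round())
# carton: bottom front corners z=4; top front corners z=164
cs=sc([(318,372),(487,400)]);cd=sd([(258,364),(428,361)])
cts=sc([(333,84),(522,97)]);ctd=sd([(258,90),(430,92)])
print(plane('scene',cs,4).round(),plane('side',cd,4).round());print(plane('scene',cts,164).round(),plane('side',ctd,164).round())
print('top back',plane('scene',sc([(350,52),(525,72)]),164).round(),plane('side',sd([(258,52),(430,53)]),164).round())
print('stamp',plane('scene',sc([(117,410)]),0).round(),plane('side',sd([(104,445)]),0).round())
print('jar cap',plane('scene',[(154,253)],121).round(),plane('side',[(229,260)],121).round())
print('tape top',plane('scene',sc([(585,130)]),48).round(),'lroll',plane('side',sd([(565,153)]),40).round())
E
python3 fit.py
```

```text
[[ 557.   67.    4.]
 [ 391.   12.    4.]
 [ 487. -281.    4.]
 [ 657. -219.    4.]] [[ 562.   73.    4.]
 [ 393.   16.    4.]
 [ 489. -277.    4.]
 [ 659. -224.    4.]]
[[ 580. -160.    4.]
 [ 495. -192.    4.]] [[ 584. -160.    4.]
 [ 498. -190.    4.]]
[[ 576. -158.  164.]
 [ 497. -205.  164.]] [[ 583. -152.  164.]
 [ 499. -175.  164.]]
top back [[ 599. -203.  164.]
 [ 516. -238.  164.]] [[ 598. -203.  164.]
 [ 512. -229.  164.]]
stamp [[635. -64.   0.]] [[635. -57.   0.]]
jar cap [[572. 298. 121.]] [[573. 311. 121.]]
tape top [[ 605. -460.   48.]] lroll [[ 468. -409.   40.]]
```

```bash
python3 - <<'E'
from h import *
s=env.sense();R=Rn.from_euler('xyz',s['eef_rot'],degrees=True).as_matrix();print(R.round(3))
my=np.array([-.949,-.314]);
for sg in(1,-1):
  a=np.degrees(np.arctan2(*(sg*my)[::-1])-np.arctan2(R[1,2],R[0,2]));print((a+180)%360-180)
E
```

```text
[[-0.     0.965  0.263]
 [ 0.002  0.263 -0.965]
 [-1.     0.    -0.002]]
-86.92328871314999
93.07671128685001
```

Request:
{"name": "jog_arm", "arguments": {
  "steps": [
    {"az":0.1624,"tx":0.04,"ty":0.037,"tz":0.01,"jaw":0.05},
    {"az":0.1624,"tx":0.04,"ty":0.037,"tz":0.01,"jaw":0.05},
    {"az":0.1624,"tx":0.04,"ty":0.037,"tz":0.01,"jaw":0.05},
    {"az":0.1624,"tx":0.04,"ty":0.037,"tz":0.01,"jaw":0.05},
    {"az":0.1624,"tx":0.04,"ty":0.037,"tz":0.01,"jaw":0.05},
    {"az":0.1624,"tx":0.04,"ty":0.037,"tz":0.01,"jaw":0.05},
    {"az":0.1624,"tx":0.04,"ty":0.037,"tz":0.01,"jaw":0.05},
    {"az":0.1624,"tx":0.04,"ty":0.037,"tz":0.01,"jaw":0.05},
    {"az":0.1624,"tx":0.04,"ty":0.037,"tz":0.01,"jaw":0.05},
    {"az":0.1624,"tx":0.04,"ty":0.037,"tz":0.01,"jaw":0.05},
    {"jaw":0.05},
    {"jaw":0.05}
  ]
}}

```text
validation failed for argument at $.st...
```

```bash
python3 - <<'E'
from h import *
s=env.sense();np.save('s1.npy',s,allow_pickle=True)
a=env.read_camera('wrist');crop(a,0,0,560,420,1.4,'pics/w1.png')
R=Rn.from_euler('xyz',s['eef_rot'],degrees=True).as_matrix();print(R.round(3),s['joints'].round(1),s['dq'].round(1))
E
```

```text
[[-0.     0.965  0.263]
 [ 0.002  0.263 -0.965]
 [-1.     0.    -0.002]] [-76.9  15.2  92.    0.   73.   -2.1] [-0.  -0.1 -0.2 -0.   0.   0. ]
```

View pics/w1.png

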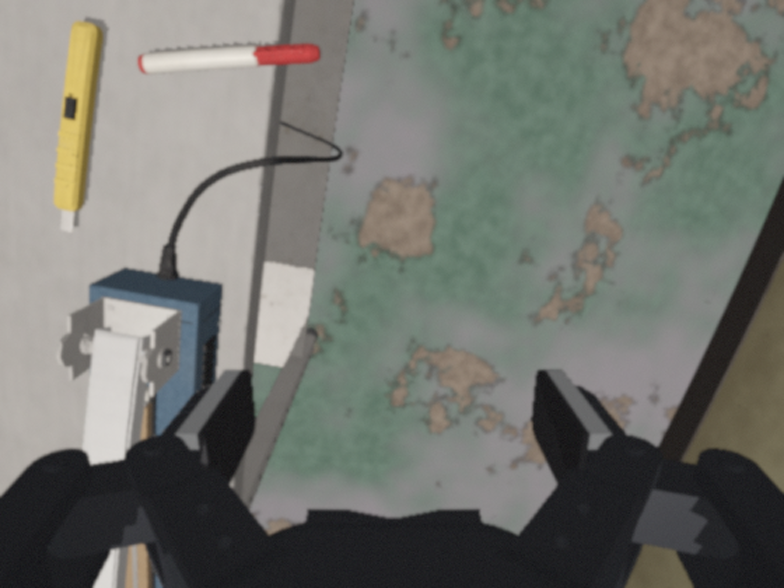

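The move was refused and the arm hasn't moved, so the wrist picture is still the start view. I suspect every row needs all seven keys, so I'll test one full row.

Request:
{"name": "jog_arm", "arguments": {
  "steps": [
    {"ax":0,"ay":0,"az":0.16,"tx":0.04,"ty":0.037,"tz":0.01,"jaw":0.05}
  ]
}}

```text
t: 0.32
tool_pos: [215.3, -615.0, 239.6]
eef_rot: [-162.3, 89.9, 132.1]
force: [1.0, -0.1, -0.7]
width: 69.9
```

Request:
{"name": "jog_arm", "arguments": {
  "steps": [
    {"ax":0,"ay":0,"az":0.16,"tx":0.04,"ty":0.037,"tz":0.01,"jaw":0.05},
    {"ax":0,"ay":0,"az":0.16,"tx":0.04,"ty":0.037,"tz":0.01,"jaw":0.05},
    {"ax":0,"ay":0,"az":0.16,"tx":0.04,"ty":0.037,"tz":0.01,"jaw":0.05},
    {"ax":0,"ay":0,"az":0.16,"tx":0.04,"ty":0.037,"tz":0.01,"jaw":0.05},
    {"ax":0,"ay":0,"az":0.16,"tx":0.04,"ty":0.037,"tz":0.01,"jaw":0.05},
    {"ax":0,"ay":0,"az":0.16,"tx":0.04,"ty":0.037,"tz":0.01,"jaw":0.05},
    {"ax":0,"ay":0,"az":0.16,"tx":0.04,"ty":0.037,"tz":0.01,"jaw":0.05},
    {"ax":0,"ay":0,"az":0.16,"tx":0.04,"ty":0.037,"tz":0.01,"jaw":0.05},
    {"ax":0,"ay":0,"az":0.18,"tx":0.04,"ty":0.037,"tz":0.01,"jaw":0.05},
    {"ax":0,"ay":0,"az":0,"tx":0,"ty":0,"tz":0,"jaw":0.05},
    {"ax":0,"ay":0,"az":0,"tx":0,"ty":0,"tz":0,"jaw":0.05}
  ]
}}

```text
t: 1.7
tool_pos: [577.0, -281.2, 330.7]
eef_rot: [169.6, 89.9, -172.4]
force: [0.2, -0.4, -0.7]
width: 49.6
```

```bash
cat > look.py <<'E'
from h import *
import sys,pickle
s=env.sense();i=sys.argv[1];pickle.dump(s,open(f's{i}.pkl','wb'))
for n in sys.argv[2:]:
    a=env.read_camera(n)
    if n=='wrist': crop(a,0,0,560,420,1.4,f'pics/{n}_{i}.png')
    elif n=='scene': crop(a,240,150,380,280,5,f'pics/{n}_{i}.png')
    else: crop(a,240,155,360,260,5.7,f'pics/{n}_{i}.png')
R=Rn.from_euler('xyz',s['eef_rot'],degrees=True).as_matrix();print(R.round(3),s['tool_pos'].round(1),s['joints'].round(1),s['force'].round(1),s['t'],s['width'])
E
python3 look.py 1 wrist
```

```text
[[-0.001 -0.31   0.951]
 [-0.     0.951  0.31 ]
 [-1.     0.    -0.001]] [ 577.  -281.2  330.7] [-28.2   9.1  88.8  -0.   82.2 -46.2] [ 0.2 -0.4 -0.7] 1.7 49.57576282639141
```

View pics/wrist_1.png

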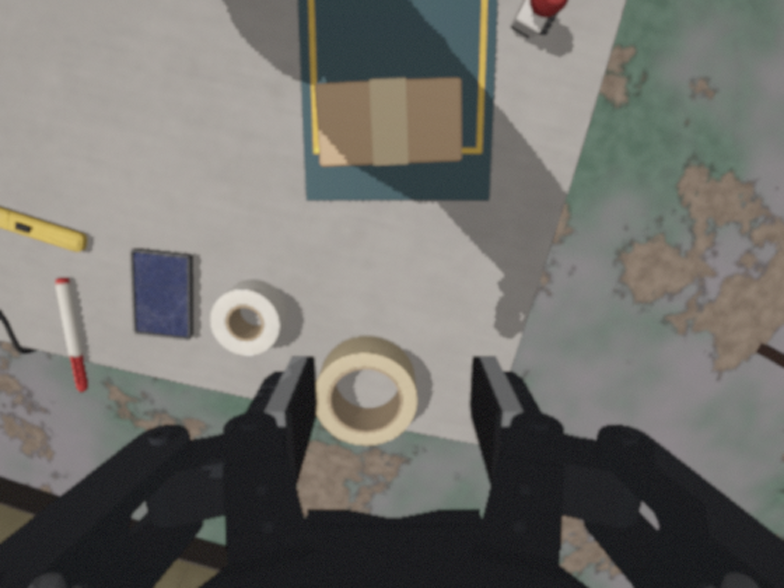

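From above, the carton's top corners are at (318,83), (461,78), (462,160) and (319,166), and the mat's rear corners are at (306,201) and (491,201). The tape roll lies below the fingers, well away from the push.

```bash
cat > m1.py <<'E'
from h import *
import pickle
s=pickle.load(open('s1.pkl','rb'))
w=lambda p:(np.array(p,float)+.5)/1.4-.5
P=plane('wrist',w([(319,166),(462,160),(461,78),(318,83)]),164,s)[:,:2];print('carton',P.round(1))
M=plane('wrist',w([(306,201),(491,201),(302,60),(496,60)]),4,s)[:,:2];print('mat',M.round(1))
print('widths',np.linalg.norm(P[0]-P[1]),np.linalg.norm(P[1]-P[2]),np.linalg.norm(M[0]-M[1]))
ang=lambda a,b:np.degrees(np.arctan2(*(b-a)[::-1]))
print(ang(P[0],P[1]),ang(P[3],P[2]),ang(M[0],M[1]),ang(M[0],M[2]),ang(M[1],M[3]))
mx=np.array([np.cos(np.radians(108.2)),np.sin(np.radians(108.2))])
my=np.array([-mx[1],mx[0]])
b=(M[0]+M[1])/2;O=b+155*mx;print('mat origin',O,'carton c',P.mean(0),'in mat',(P.mean(0)-O)@mx,(P.mean(0)-O)@my)
E
python3 m1.py
```

```text
carton [[ 512.9 -236.1]
 [ 597.4 -204.7]
 [ 580.2 -159.2]
 [ 498.6 -188.7]]
mat [[ 487.9 -283.6]
 [ 659.5 -227.7]
 [ 449.8 -160.9]
 [ 618.4 -105.9]]
widths 90.12573484714085 48.640207631524774 180.5416787169938
20.354263098523113 19.8839687601773 18.045203708437768 107.25091300080518 108.6735951451087
mat origin [ 525.30687798 -108.4089701 ] carton c [ 547.27605199 -197.17598792] in mat -91.18792619617344 6.854937976403667
```

Request:
{"name": "jog_arm", "arguments": {
  "steps": [
    {"ax":0,"ay":0,"az":0.035,"tx":-0.002,"ty":0.0,"tz":-0.048,"jaw":0.05},
    {"ax":0,"ay":0,"az":0,"tx":-0.002,"ty":0.005,"tz":-0.048,"jaw":0.05},
    {"ax":0,"ay":0,"az":0,"tx":-0.002,"ty":0.009,"tz":-0.048,"jaw":0.05},
    {"ax":0,"ay":0,"az":0,"tx":-0.003,"ty":0.014,"tz":-0.048,"jaw":0.05},
    {"ax":0,"ay":0,"az":0,"tx":0,"ty":0,"tz":0,"jaw":0.05},
    {"ax":0,"ay":0,"az":0,"tx":0,"ty":0,"tz":0,"jaw":0.05}
  ]
}}

```text
t: 2.5
tool_pos: [568.8, -255.0, 141.1]
eef_rot: [-55.0, 89.9, -35.0]
force: [0.4, -0.0, 0.6]
width: 49.9
```

```bash
python3 look.py 2 wrist
```

```text
[[ 0.002 -0.341  0.94 ]
 [-0.001  0.94   0.341]
 [-1.    -0.002  0.001]] [ 568.8 -255.   141.1] [-26.4  13.5 103.8  -0.   62.6 -46.4] [ 0.4 -0.   0.6] 2.5 49.858979345491655
```

View pics/wrist_2.png

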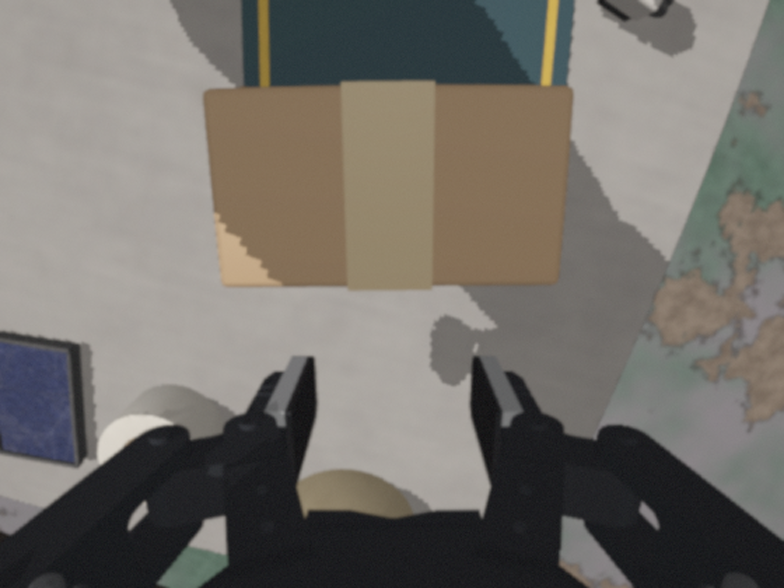

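The carton is square to the fingers and centred between them, so I'll push slowly.

Request:
{"name": "jog_arm", "arguments": {
  "steps": [
    {"ax":0,"ay":0,"az":0,"tx":-0.0034,"ty":0.0094,"tz":0,"jaw":0.05},
    {"ax":0,"ay":0,"az":0,"tx":-0.0028,"ty":0.0075,"tz":0,"jaw":0.05},
    {"ax":0,"ay":0,"az":0,"tx":-0.002,"ty":0.0056,"tz":0,"jaw":0.05},
    {"ax":0,"ay":0,"az":0,"tx":-0.002,"ty":0.0056,"tz":0,"jaw":0.05},
    {"ax":0,"ay":0,"az":0,"tx":-0.002,"ty":0.0056,"tz":0,"jaw":0.05},
    {"ax":0,"ay":0,"az":0,"tx":-0.002,"ty":0.0056,"tz":0,"jaw":0.05},
    {"ax":0,"ay":0,"az":0,"tx":-0.002,"ty":0.0056,"tz":0,"jaw":0.05}
  ]
}}

```text
t: 3.42
tool_pos: [551.9, -208.0, 139.2]
eef_rot: [133.9, 90.0, 153.9]
force: [0.2, 1.4, 0.1]
width: 49.9
```

```bash
python3 look.py 3 scene
```

```text
[[-0.    -0.343  0.939]
 [ 0.     0.939  0.343]
 [-1.     0.    -0.   ]] [ 551.9 -208.   139.2] [-23.1  10.2 108.    0.   61.8 -43.1] [0.2 1.4 0.1] 3.425 49.93663944777974
```

View pics/scene_3.png

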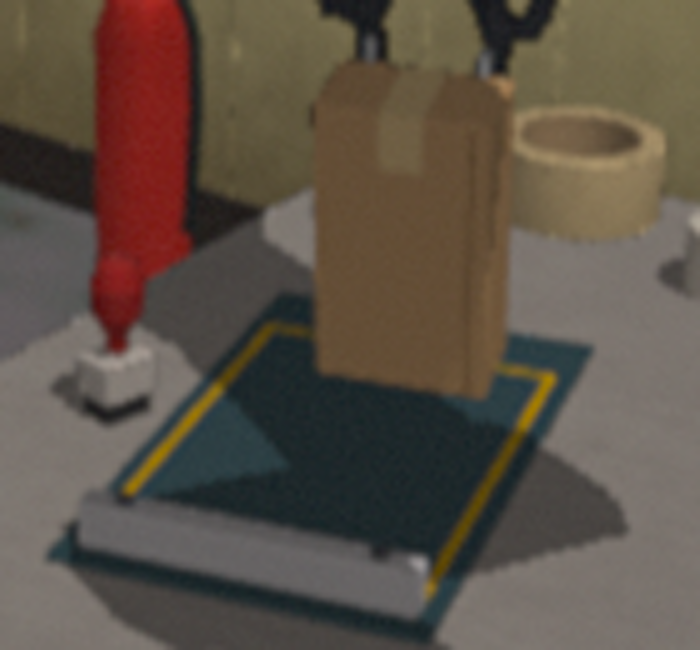

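The carton is tilting and its lower front edge hasn't moved, still at (318,372) and (487,398). I'll push on.

Request:
{"name": "jog_arm", "arguments": {
  "steps": [
    {"ax":0,"ay":0,"az":0,"tx":-0.002,"ty":0.0056,"tz":0,"jaw":0.05},
    {"ax":0,"ay":0,"az":0,"tx":-0.002,"ty":0.0056,"tz":0,"jaw":0.05},
    {"ax":0,"ay":0,"az":0,"tx":-0.002,"ty":0.0056,"tz":0,"jaw":0.05},
    {"ax":0,"ay":0,"az":0,"tx":-0.0015,"ty":0.004,"tz":0,"jaw":0.05},
    {"ax":0,"ay":0,"az":0,"tx":-0.0015,"ty":0.004,"tz":0,"jaw":0.05},
    {"ax":0,"ay":0,"az":0,"tx":0,"ty":0,"tz":0,"jaw":0.05},
    {"ax":0,"ay":0,"az":0,"tx":0,"ty":0,"tz":0,"jaw":0.05}
  ]
}}

```text
t: 4.35
tool_pos: [543.2, -183.7, 139.3]
eef_rot: [-62.7, 90.0, -42.6]
force: [0.4, 0.4, 0.3]
width: 49.5
```

```bash
python3 look.py 4 scene
```

```text
[[ 0.    -0.343  0.939]
 [-0.     0.939  0.343]
 [-1.    -0.     0.   ]] [ 543.2 -183.7  139.3] [-21.2   8.5 110.   -0.   61.5 -41.2] [0.4 0.4 0.3] 4.35 49.502390903823624
```

View pics/scene_4.png

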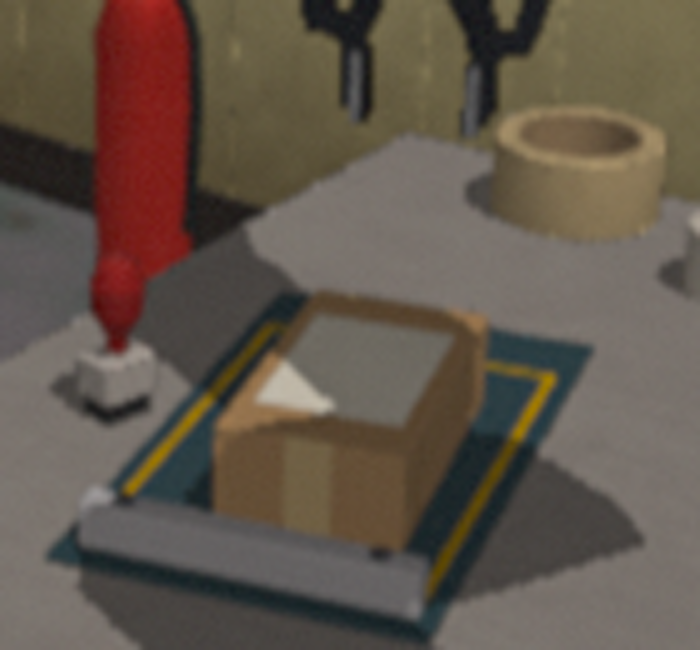

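The carton fell flat with its label up, short of the stop. I'll back off and look from above.

Request:
{"name": "jog_arm", "arguments": {
  "steps": [
    {"ax":0,"ay":0,"az":0,"tx":0.012,"ty":-0.032,"tz":0.05,"jaw":0.05},
    {"ax":0,"ay":0,"az":0,"tx":0.012,"ty":-0.032,"tz":0.05,"jaw":0.05},
    {"ax":0,"ay":0,"az":0,"tx":0.01,"ty":-0.032,"tz":0.05,"jaw":0.05},
    {"ax":0,"ay":0,"az":0,"tx":0,"ty":0,"tz":0,"jaw":0.05},
    {"ax":0,"ay":0,"az":0,"tx":0,"ty":0,"tz":0,"jaw":0.05}
  ]
}}

```text
t: 5.03
tool_pos: [576.8, -279.6, 288.7]
eef_rot: [117.3, 89.9, 137.3]
force: [-0.7, -0.1, -0.8]
width: 49.7
```

```bash
python3 look.py 5 wrist
```

```text
[[-0.001 -0.342  0.94 ]
 [ 0.001  0.94   0.342]
 [-1.     0.001 -0.   ]] [ 576.8 -279.6  288.7] [-28.1   9.8  92.3   0.   78.  -48.1] [-0.7 -0.1 -0.8] 5.025 49.72598038039402
```

View pics/wrist_5.png

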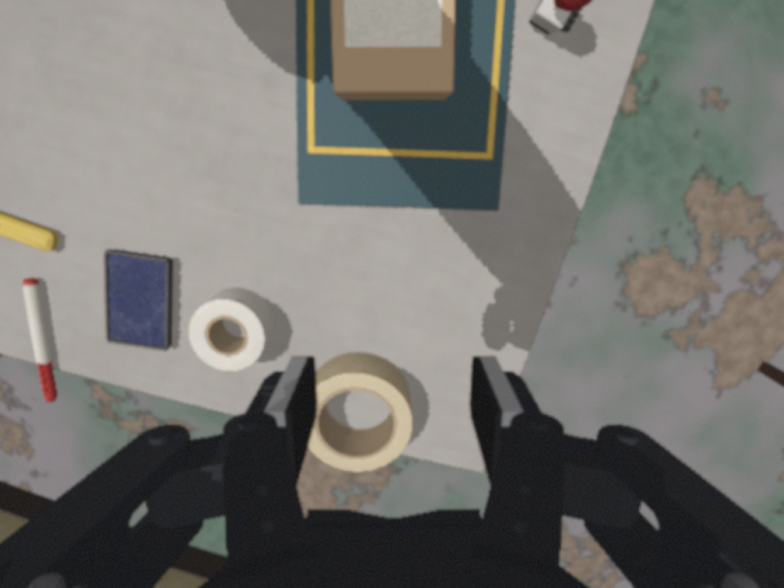

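Rear edge of the lying carton: top (333,92)–(453,92), bottom (335,98)–(452,99). The mat's rear corners are at (299,204) and (498,210).

```bash
python3 - <<'E'
from h import *
import pickle
s=pickle.load(open('s5.pkl','rb'))
w=lambda p:(np.array(p,float)+.5)/1.4-.5
T=plane('wrist',w([(333,92),(453,92)]),54,s)[:,:2];B=plane('wrist',w([(335,98),(452,99)]),4,s)[:,:2]
M=plane('wrist',w([(299,204),(498,210)]),4,s)[:,:2];O=np.array([525.3,-108.4])
ang=lambda P:np.degrees(np.arctan2(*(P[1]-P[0])[::-1]))
mx=np.array([np.cos(np.radians(108.1)),np.sin(np.radians(108.1))]);my=np.array([-mx[1],mx[0]])
for n,P in(('T',T),('B',B),('M',M)):
  print(n,P.round(1),np.linalg.norm(P[0]-P[1]).round(1),ang(P).round(1),((P-O)@mx).round(1),((P-O)@my).round(1))
E
```

```text
T [[ 495.3 -186.9]
 [ 579.1 -156.4]] 89.2 20.0 [-65.3 -62.3] [ 52.9 -36.2]
B [[ 490.8 -187.4]
 [ 583.9 -154.4]] 98.8 19.5 [-64.4 -61.9] [ 57.3 -41.4]
M [[ 488.7 -283. ]
 [ 657.2 -227.2]] 177.5 18.3 [-154.6 -153.9] [ 89.1 -88.5]
```

Request:
{"name": "jog_arm", "arguments": {
  "steps": [
    {"ax":0,"ay":0,"az":-0.033,"tx":-0.006,"ty":0.014,"tz":-0.05,"jaw":0.05},
    {"ax":0,"ay":0,"az":0,"tx":-0.005,"ty":0.013,"tz":-0.055,"jaw":0.05},
    {"ax":0,"ay":0,"az":0,"tx":-0.005,"ty":0.013,"tz":-0.055,"jaw":0.05},
    {"ax":0,"ay":0,"az":0,"tx":-0.005,"ty":0.013,"tz":-0.055,"jaw":0.05},
    {"ax":0,"ay":0,"az":0,"tx":-0.005,"ty":0.012,"tz":-0.04,"jaw":0.05},
    {"ax":0,"ay":0,"az":0,"tx":0,"ty":0,"tz":-0.012,"jaw":0.05},
    {"ax":0,"ay":0,"az":0,"tx":0,"ty":0,"tz":0,"jaw":0.05},
    {"ax":0,"ay":0,"az":0,"tx":0,"ty":0,"tz":0,"jaw":0.05}
  ]
}}

```text
t: 6.08
tool_pos: [553.0, -215.6, 24.3]
eef_rot: [-43.2, 89.8, -25.0]
force: [0.0, -0.2, 0.5]
width: 50.0
```

```bash
python3 look.py 6 wrist scene
```

```text
[[ 0.003 -0.312  0.95 ]
 [-0.002  0.95   0.312]
 [-1.    -0.003  0.003]] [ 553.  -215.6   24.3] [-23.7  18.2 112.   -0.   49.6 -41.9] [ 0.  -0.2  0.5] 6.075 50.01381193146043
```

View pics/wrist_6.png

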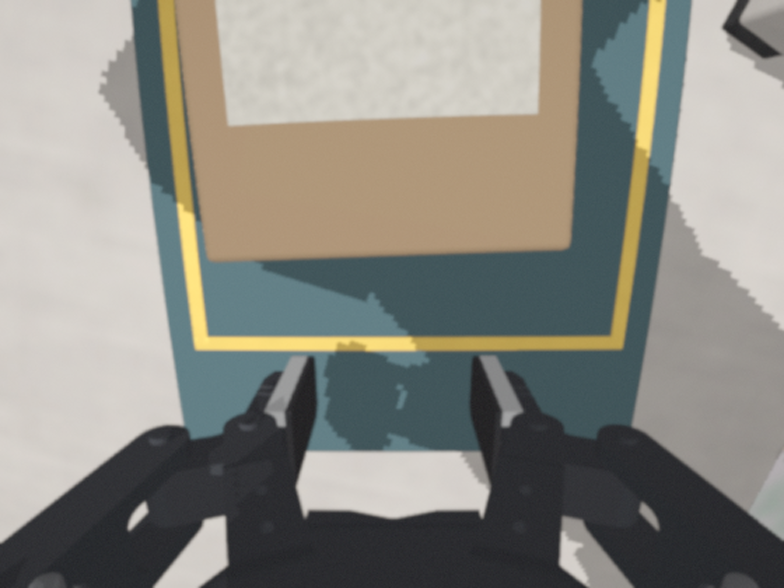

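View pics/scene_6.png

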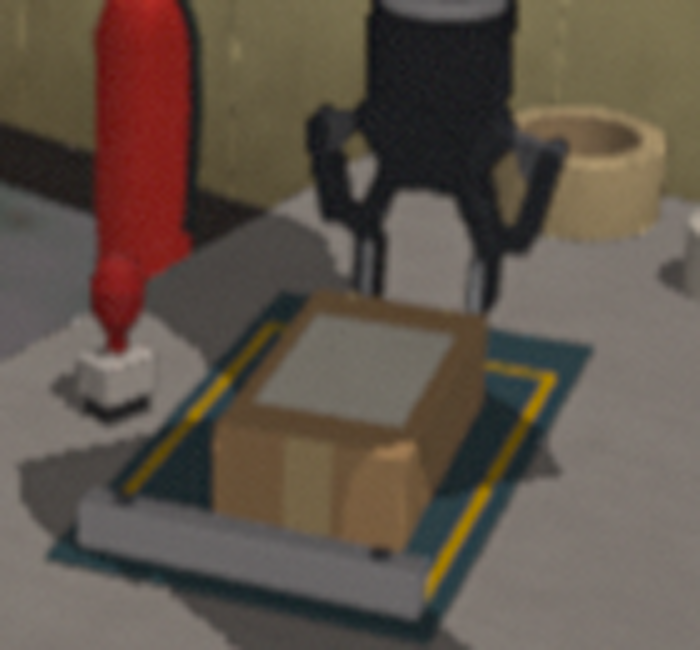

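Request:
{"name": "jog_arm", "arguments": {
  "steps": [
    {"ax":0,"ay":0,"az":0,"tx":-0.0031,"ty":0.0095,"tz":0,"jaw":0.05},
    {"ax":0,"ay":0,"az":0,"tx":-0.0031,"ty":0.0095,"tz":0,"jaw":0.05},
    {"ax":0,"ay":0,"az":0,"tx":-0.0019,"ty":0.0057,"tz":0,"jaw":0.05},
    {"ax":0,"ay":0,"az":0,"tx":-0.0012,"ty":0.0038,"tz":0,"jaw":0.05},
    {"ax":0,"ay":0,"az":0,"tx":-0.0012,"ty":0.0038,"tz":0,"jaw":0.05},
    {"ax":0,"ay":0,"az":0,"tx":-0.0012,"ty":0.0038,"tz":0,"jaw":0.05},
    {"ax":0,"ay":0,"az":0,"tx":-0.0012,"ty":0.0038,"tz":0,"jaw":0.05},
    {"ax":0,"ay":0,"az":0,"tx":-0.0012,"ty":0.0038,"tz":0,"jaw":0.05},
    {"ax":0,"ay":0,"az":0,"tx":-0.0012,"ty":0.0038,"tz":0,"jaw":0.05}
  ]
}}

```text
t: 7.3
tool_pos: [535.8, -166.9, 22.3]
eef_rot: [-27.8, 90.0, -9.7]
force: [0.7, -0.8, -0.7]
width: 49.9
```

```bash
python3 look.py 7 wrist scene
```

```text
[[ 0.    -0.312  0.95 ]
 [-0.     0.95   0.312]
 [-1.    -0.     0.   ]] [ 535.8 -166.9   22.3] [-19.8  15.5 115.9   0.   48.6 -38. ] [ 0.7 -0.8 -0.7] 7.3 49.93560555198455
```

View pics/wrist_7.png

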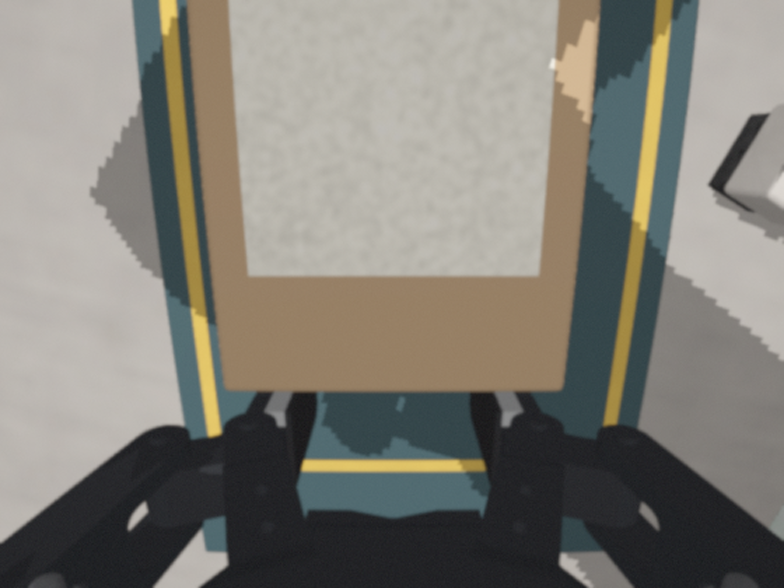

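View pics/scene_7.png

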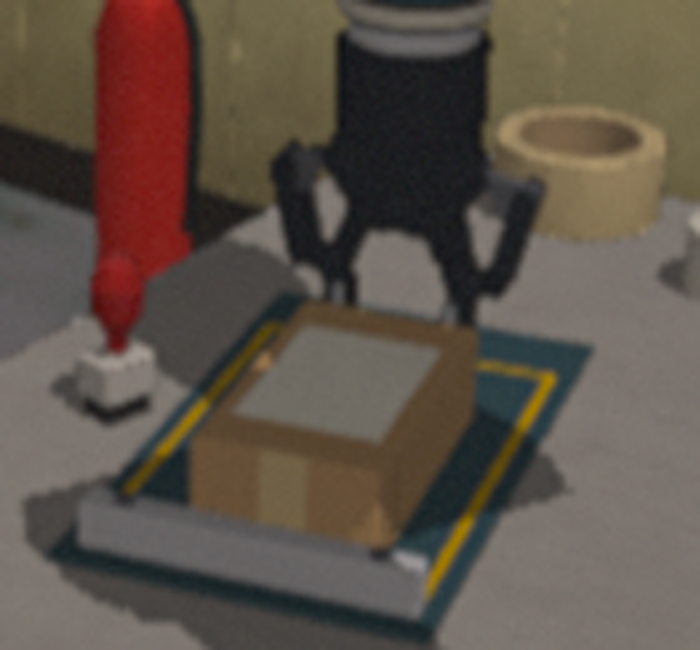

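The carton has squared up against both fingers and has about 13 mm to go. I'll ease it in.

Request:
{"name": "jog_arm", "arguments": {
  "steps": [
    {"ax":0,"ay":0,"az":0,"tx":-0.001,"ty":0.003,"tz":0,"jaw":0.05},
    {"ax":0,"ay":0,"az":0,"tx":-0.001,"ty":0.003,"tz":0,"jaw":0.05},
    {"ax":0,"ay":0,"az":0,"tx":-0.001,"ty":0.003,"tz":0,"jaw":0.05},
    {"ax":0,"ay":0,"az":0,"tx":0,"ty":0,"tz":0,"jaw":0.05}
  ]
}}

```text
t: 7.9
tool_pos: [532.6, -157.7, 22.3]
eef_rot: [113.2, 90.0, 131.4]
force: [-0.6, 0.4, 0.1]
width: 49.9
```

Request:
{"name": "jog_arm", "arguments": {
  "steps": [
    {"ax":0,"ay":0,"az":0,"tx":-0.0006,"ty":0.0019,"tz":0,"jaw":0.05},
    {"ax":0,"ay":0,"az":0,"tx":0,"ty":0,"tz":0,"jaw":0.05}
  ]
}}

```text
t: 8.15
tool_pos: [532.1, -156.0, 22.2]
eef_rot: [121.0, 90.0, 139.2]
force: [-0.1, -0.3, 0.2]
width: 49.7
```

Request:
{"name": "jog_arm", "arguments": {
  "steps": [
    {"ax":0,"ay":0,"az":0,"tx":-0.0005,"ty":0.0014,"tz":0,"jaw":0.05},
    {"ax":0,"ay":0,"az":0,"tx":0,"ty":0,"tz":0,"jaw":0.05}
  ]
}}

```text
t: 8.4
tool_pos: [531.7, -154.7, 22.3]
eef_rot: [103.4, 90.0, 121.6]
force: [0.3, -0.5, 0.5]
width: 49.8
```

```bash
python3 look.py 8 side scene
```

```text
[[-0.    -0.312  0.95 ]
 [ 0.     0.95   0.312]
 [-1.     0.    -0.   ]] [ 531.7 -154.7   22.3] [-18.8  14.8 116.8   0.   48.4 -37. ] [ 0.3 -0.5  0.5] 8.4 49.75332727290486
```

View pics/scene_8.png

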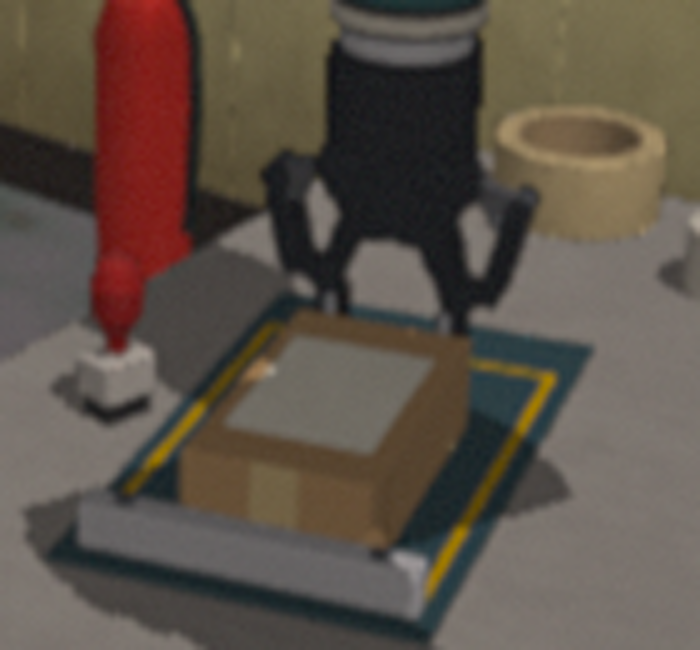

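Request:
{"name": "jog_arm", "arguments": {
  "steps": [
    {"ax":0,"ay":0,"az":0,"tx":-0.0006,"ty":0.0019,"tz":0,"jaw":0.05}
  ]
}}

```text
t: 8.62
tool_pos: [531.6, -154.0, 22.5]
eef_rot: [-78.8, 89.9, -60.6]
force: [0.7, -8.5, 0.7]
width: 50.2
```

Request:
{"name": "jog_arm", "arguments": {
  "steps": [
    {"ax":0,"ay":0,"az":0,"tx":-0.0003,"ty":0.001,"tz":0,"jaw":0.05}
  ]
}}

```text
t: 8.75
tool_pos: [531.7, -153.9, 22.9]
eef_rot: [-79.7, 89.8, -61.5]
force: [1.0, -9.8, 0.0]
width: 50.0
```

The force rose to about 10 N and the TCP stopped advancing, so the carton is on the stop. I'll press slightly more to seat it, then back straight off and up to look.

Request:
{"name": "jog_arm", "arguments": {
  "steps": [
    {"ax":0,"ay":0,"az":0,"tx":-0.0003,"ty":0.001,"tz":0,"jaw":0.05},
    {"ax":0,"ay":0,"az":0,"tx":0,"ty":0,"tz":0,"jaw":0.05}
  ]
}}

```text
t: 9.0
tool_pos: [531.8, -153.9, 23.3]
eef_rot: [-78.6, 89.7, -60.4]
force: [0.4, -11.4, -0.2]
width: 50.1
```

Request:
{"name": "jog_arm", "arguments": {
  "steps": [
    {"ax":0,"ay":0,"az":0,"tx":0.003,"ty":-0.0095,"tz":0,"jaw":0.05},
    {"ax":0,"ay":0,"az":0,"tx":0.006,"ty":-0.019,"tz":0,"jaw":0.05},
    {"ax":0,"ay":0,"az":0,"tx":0.008,"ty":-0.024,"tz":0.02,"jaw":0.05},
    {"ax":0,"ay":0,"az":0,"tx":0,"ty":0,"tz":0.055,"jaw":0.05},
    {"ax":0,"ay":0,"az":0,"tx":0,"ty":0,"tz":0.055,"jaw":0.05},
    {"ax":0,"ay":0,"az":0,"tx":0,"ty":0,"tz":0.055,"jaw":0.05},
    {"ax":0,"ay":0,"az":0,"tx":0,"ty":0,"tz":0.055,"jaw":0.05},
    {"ax":0,"ay":0,"az":0,"tx":-0.015,"ty":0.045,"tz":0.03,"jaw":0.05},
    {"ax":0,"ay":0,"az":0,"tx":-0.015,"ty":0.045,"tz":0.03,"jaw":0.05},
    {"ax":0,"ay":0,"az":0,"tx":0,"ty":0,"tz":0,"jaw":0.05},
    {"ax":0,"ay":0,"az":0,"tx":0,"ty":0,"tz":0,"jaw":0.05}
  ]
}}

```text
t: 10.38
tool_pos: [517.7, -113.9, 321.9]
eef_rot: [-124.8, 90.0, -106.7]
force: [-0.2, 0.6, 0.4]
width: 49.8
```

```bash
python3 look.py 9 wrist scene side
```

```text
[[-0.    -0.312  0.95 ]
 [-0.     0.95   0.312]
 [-1.    -0.    -0.   ]] [ 517.7 -113.9  321.9] [-15.1  -3.2 102.6  -0.   80.7 -33.3] [-0.2  0.6  0.4] 10.375 49.824710208106595
```

View pics/wrist_9.png

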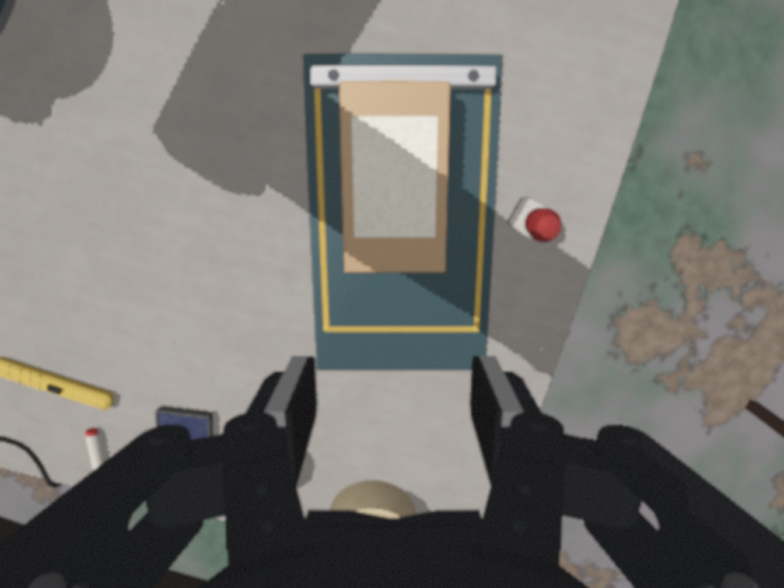

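View pics/scene_9.png

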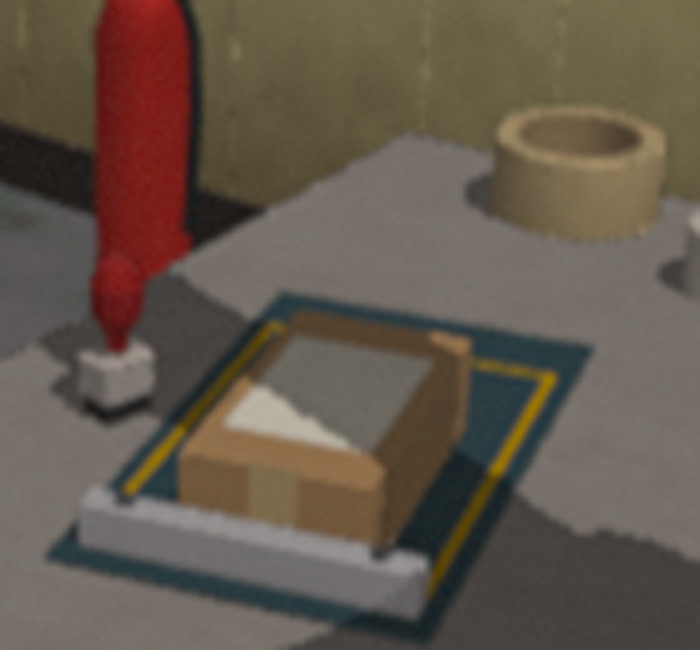

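```bash
python3 - <<'E'
from h import *
a=cv2.cvtColor(cv2.imread('pics/wrist_9.png'),cv2.COLOR_BGR2RGB);crop(a,295,50,505,110,3.6,'pics/w9a.png');crop(a,295,230,505,290,3.6,'pics/w9b.png')
v=cv2.vconcat([cv2.imread('pics/w9a.png'),cv2.imread('pics/w9b.png')]);cv2.imwrite('pics/w9c.png',v)
E
```

```text
(no output)
```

View pics/w9c.png

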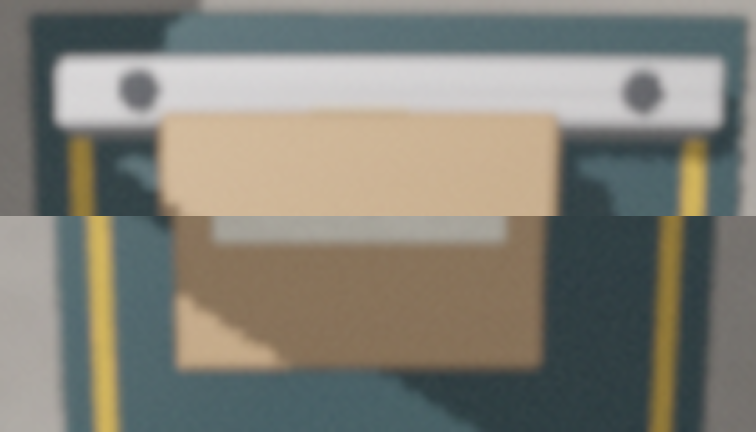

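In the enlargement, the stop's face edge runs (60,127)–(718,129), the carton's head edge (160,114)–(558,116) and its rear edge (178,368)–(540,368).

```bash
python3 - <<'E'
from h import *
import pickle
s=pickle.load(open('s9.pkl','rb'))
def w(p,oy):return ((np.array(p,float)+.5)/3.6-.5+[295,oy]+.5)/1.4-.5
S=plane('wrist',w([(60,127),(718,129)],50),26,s)[:,:2]
F=plane('wrist',w([(160,114),(558,116)],50),54,s)[:,:2]
B=plane('wrist',w([(178,152),(540,152)],230),54,s)[:,:2]
u=(S[1]-S[0])/np.linalg.norm(S[1]-S[0]);n=np.array([-u[1],u[0]])
for k,P in zip('SFB',(S,F,B)):print(k,np.linalg.norm(P[0]-P[1]).round(1),np.degrees(np.arctan2(*(P[1]-P[0])[::-1])).round(2),'dist to stop',((P-S[0])@n).round(1),'lat',((P-S.mean(0))@u).round(1))
E
```

```text
S 157.7 18.08 dist to stop [ 0. -0.] lat [-78.8  78.8]
F 89.0 17.9 dist to stop [-1.  -1.3] lat [-51.8  37.2]
B 89.1 18.17 dist to stop [-159.2 -159.1] lat [-51.5  37.6]
```

View pics/side_9.png

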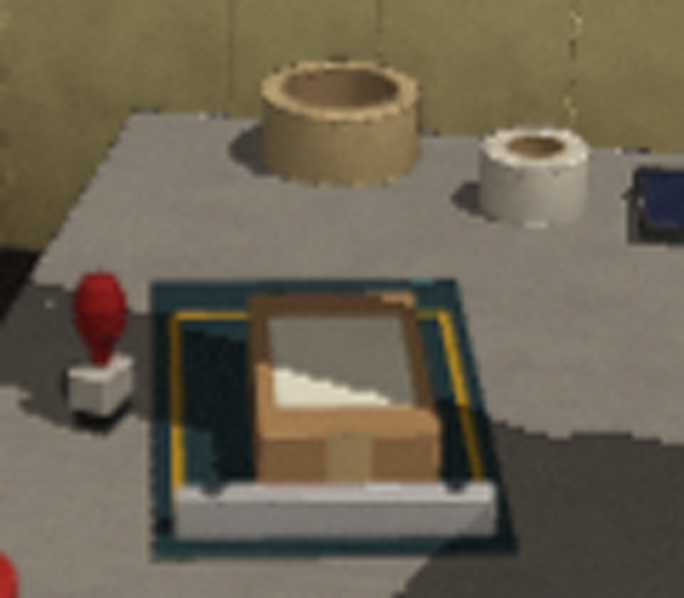

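The carton is square to the stop within about 0.2° and within about 1 mm of it, inside the outline with the label up. The stamp, tape and rolls haven't moved, so I'll hand in.

```bash
python3 -c "
from cell import env
print(env.sign_off())"
```

```text
the job is handed in; nothing more can be done
None
```

I tipped the carton over with the two fingertips pushing high on the label side, and it fell flat with the white label on top. I then pushed its rear end with both fingers until it met the metal stop. The reaction there rose to about 11 N and the arm stopped advancing. I backed straight off, raised the arm clear and handed the job in at about 10.5 s.

**Last checks, from the wrist camera:**
- **Squareness:** the carton's end is parallel to the stop within about 0.2°.
- **Contact:** the rear edge is about 159 mm from the stop for a 160 mm carton, so it is touching. The front edge read about 1 mm short of the stop, which is within the 2 mm calibration accuracy.
- **Outline:** the sides lie at about 52 mm and 37 mm from the mat's centre line, inside the ±75 mm limit.
- **Other objects:** the stamp, tape and label roll look undisturbed in the final pictures. The jar is outside all but a corner of them, but the arm never went near it.

The first move call was refused because its rows lacked some keys. Nothing moved, and I sent it again with every key filled in. No check failed.

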